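Fit a new cartridge in the countertop water filter

TASK

The water filter on the worktop needs its new cartridge, the white one with a wing on top that stands among the things on the wooden board over the hob. Push the dust cover on the unit's sloping face round its corner pin until it is fully aside, stand the cartridge square in the sloping well, and turn it while pressing until its two lugs find the hidden slots and it drops right home; then turn it clockwise until it stops, its wing in line with the two black marks that run up and down the slope. Let go of it, leave the cover aside, and do not knock over or shift the other things standing about.

Things in the scene. Friction and masses are not known exactly. Their poses are not given: they have to be found in the camera images.
- cartridge: New filter cartridge, loose, white plastic with two grey bands, 112 mm tall, 0.21 to 0.36 kg, upright at any yaw on one of three places on the wooden board (a hob cover, top at z = 55 mm). Origin: centre of its underside; z up its axis; x along its wing and lugs. Round body 54 mm across, tapering to 45 mm over the lowest 6 mm, 80 mm high; wing on top. A half turn about z gives the same part.
- wing (a point): Centre of the cartridge's wing, the grip, 96 mm above its underside: a flat upright blade 50 mm long (cartridge x), 14 mm thick (y), from 80 to 112 mm above the underside.
- lugs (a point): On the cartridge's axis, 16 mm above its underside, between its two lugs: round pins 10 mm in diameter that stick out along +x and -x, in line with the wing, to 38 mm from the axis.
- filter_head: Sloping top of the fixed white filter unit. Origin: centre of the well's mouth, in the face, 98 mm above the worktop. z: the well's axis, out of the face, leaning 30 degrees from vertical to the front; x: up the slope, away from the robot; y: left along the face. Face: x -80 to 80, y -70 to 70 mm. Black marks on it at x = -62 and 62 mm, y = 0 show the locked line of the wing (heading 0, along x).
- well_windows (a point): Middle of the mouth, 2.5 mm below the face. The bore is 56.8 mm across. Two lips (0 to 5 mm deep) leave two opposite windows 40 mm in radius: lugs pass only with the wing's heading 38 to 84 degrees (or plus 180) anticlockwise of filter_head x, seen from outside. Lugs on the lips: the cartridge's underside is 11 mm below the face. Turned to heading 0 the lugs are under the lips: locked.
- collar_top (a point): Top of a stiff rotating valve collar in the well, 7 mm below the face, with two opposite slots 13 mm wide for the lugs. It starts, unknown, with its slots at a heading of 45 to 79 degrees. Lugs on the collar: underside 18 mm below the face; in the slots: 27.5 mm, home. Friction 0.35 N m, so 5 to 10 N of pressure hardly drags it; stops at heading 80 anticlockwise and, with the cartridge, 0 clockwise (3 degrees play).
- well_floor (a point): Centre of the well's flat floor, 27.5 mm below the face along the well's axis, where the cartridge's underside rests when it is home.
- dust_cover (a joint): Turn of the dust cover in rad: 0 square over the well, growing clockwise as seen from above; 1.7 is the stop, fully aside at the front left. White plate 94 x 94 mm, its top 7 mm above the face; at 0 it spans x and y -44 to 50 mm of filter_head. It stays where it is left (friction 0.12 N m); it starts at 0 to 0.45.
- cover_pin (a point): Top centre of the steel pin, 15 mm across, about which the cover turns (axis along filter_head z): at x = 44, y = 44 mm of filter_head, 11.5 mm above the face, at one corner of the cover.
- cover_tab (a point): Centre of the push tab near the cover's corner opposite the pin, 97.6 mm from the pin's axis, 16.5 mm above the face: an upright fin 34 mm long along the line to the pin, 5 mm thick, rising 19.5 mm above the plate (26.5 mm above the face). Pushed crosswise to the front left it opens the cover.
- spout_tip (a point): Lower end of the unit's thin fixed steel spout, 187 mm above the worktop; the spout rises at the unit's back right corner, 83 mm to its left, to 277 mm, and bends over to here.
- clear_bottle: Loose clear water bottle, upright, 58 mm across, 176 mm tall; stands on the board at one of the three places. Origin: centre of underside. (The extractor hood overhangs the back of the board: its front is at x = 0.58 m, its underside at z = 0.6 m.)
- sugar_canister: Loose steel canister with black knob, 74 mm across, 127 mm tall; stands on the board at one of the three places. Origin: centre of underside.
- red_pack: Loose soft-looking red pack, 45 x 65 mm, 179 mm tall, upright on the worktop between board and filter unit. Origin: centre of underside.
- pod_tin: Loose dark tin with grey lid, 70 mm across, 82 mm tall, on the worktop behind the unit, to the left. Origin: centre of underside.
- water_glass: Loose empty glass, 79 mm across, 90 mm tall, under the spout at the unit's back right. Origin: centre of underside.
- espresso_cup: Loose white cup, 64 x 91 mm, 50 mm tall, on the worktop in front left of the unit. Origin: centre of underside.
- egg_timer: Loose white kitchen timer, 60 mm across, 54 mm tall, at the front left. Origin: centre of underside.
- teaspoon: Loose teaspoon, 132 x 28 mm, 11 mm high, lying on the worktop in front of the unit. Origin: centre of underside.
Not all that is in view belongs to the job. Leave any red look-alike of the cartridge alone.

How it is judged (in metres and radians):
On the way, in this order (a step that is already met when the one before it is completed fails the run):
1. the dust cover is pushed fully aside (value of joint dust_cover above 1.45 rad), for 0.2 s.
2. the cartridge has dropped home in the collar, not yet turned (z of cartridge in the frame of filter_head below -0.0245 m and x of cartridge in the frame of filter_head between -0.005 and 0.005 m and y of cartridge in the frame of filter_head between -0.005 and 0.005 m and angle between the z axis of cartridge and the z axis of filter_head, either way round below 0.15 rad and angle between the x axis of cartridge and the x axis of filter_head, either way round above 0.45 rad), for 0.1 s.
3. it is turned clockwise to the stop, wing along the marks (z of cartridge in the frame of filter_head below -0.0245 m and x of cartridge in the frame of filter_head between -0.005 and 0.005 m and y of cartridge in the frame of filter_head between -0.005 and 0.005 m and angle between the z axis of cartridge and the z axis of filter_head, either way round below 0.15 rad and angle between the x axis of cartridge and the x axis of filter_head, either way round below 0.17 rad), for 0.2 s.
At the end, for the whole second after the job is handed in: Cartridge home in the well (underside at least 24.5 mm below the mouth, within 5 mm of centre in x and y, axis within 8 degrees), wing within 9 degrees of the marks, released, at rest; cover past 1.45 rad; every other loose thing within 30 mm of its start (all of step 3 and value of joint dust_cover above 1.45 rad and linear speed of cartridge below 0.01 m/s and angular speed of cartridge below 0.1 rad/s and contact force between the fingers and cartridge below 0.05 N and distance of each of clear_bottle, sugar_canister, red_pack, pod_tin, water_glass, espresso_cup, egg_timer, teaspoon from where it was at the start of the episode below 0.03 m); the robot touches nothing.
It fails at once if another loose thing knocked over or shifted by more than 30 mm (distance of any of clear_bottle, sugar_canister, red_pack, pod_tin, water_glass, espresso_cup, egg_timer, teaspoon from where it was at the start of the episode above 0.03 m or angle between any of clear_bottle, sugar_canister, red_pack, pod_tin, water_glass, espresso_cup, egg_timer, teaspoon's own z axis and vertical above 0.6 rad).
It fails at once if the cartridge dropped on its side (angle between cartridge's own z axis and vertical above 1.3 rad).
It also fails if it takes over 72 s, if anything falls off the work surface, if the arm or the gripper's body presses on something with over 40 N, if the wrist force passes 120 N, or if a joint passes its speed limit or range.

ROBOT

A 6-joint arm with a two-finger parallel gripper is mounted at the origin on a cart in front of the work surface, level with it; the furniture and walls round the work are solid. World frame = base frame: x ahead of the robot, y to its left, z up, the work surface at z = 0. Lengths are in mm, angles in rad, forces in N, time in s.
With the tool pointing down it reaches from about 350 to 725 mm from the base axis. Payload 4.3 kg.
Tool frame: the origin (TCP) lies midway between the tips of the shut fingers; the grasp point (between the pads) lies 19 mm behind it; z points along the fingers, y is the line along which they close (so a half turn about z gives the same grasp; the last joint's range is limited). The gripper opens to 85 mm and grips with 20 to 120 N. Pads are 22 mm wide; open, the fingers measure 114 mm over their backs; the gripper's body (76 mm by 85 mm) begins 54 mm behind the grasp point. The pads swing forward as they close: fully open they stand 13 mm farther back than shut.
Start: joints at [-1.343, 0.377, 0.081, 1.274, 0, 1.46], TCP at [190.574, -542.539, 231.329] pointing down, gripper open.
Joint ranges: [-2.72, 2.72], [-0.84, 1.66], [-1.02, 1.22], [-1.77, 2.12], [-1.37, 1.28], [-3.14, 3.14]. Speed limits (rad/s): [2.57, 2.57, 3.14, 3.14, 3.14, 3.14].

INTERFACE

Orientations are given as [roll, pitch, yaw] about the fixed x, y, z axes, in that order (R = Rz(yaw) Ry(pitch) Rx(roll)).
In Python, from plant import status, read_camera, camera_model, order gives the robot as it stands.
- The arm moves only by the tool move_arm, never from a script. Its argument "deltas" is a list of rows, each an object with "rot": the turn, a rotation vector about the tool's x, y, z in degrees, a list of three; "dp": the shift along the tool's x, y, z in mm, a list of three; "hand": the opening, from 0 (shut) to 1 (fully open). A call has 1 to 8 rows; each row shifts and turns the commanded pose from where the row before left it, along the tool's axes as they then stand; what a row does not reach is not made up. A row lasts 1/12 s, in which the tool goes at most 41.7 mm and 7.16 degrees, less where a joint would pass 70% of its speed; a pose out of reach is approached as far as the arm can. A call is refused whole if a number of a shift passes 41.7 or a number of a turn 7.16, either way. A call with a gripper value outside its range is refused whole. The fingers move at their own pace and stop on an object; "squeeze" is the grip in N (left out, the last holds). Time passes only in rows, so rows that do not move let the fingers close. It gives the time, the measured TCP pose, the force, the opening and the grip force at its end, in the units of the state.
- status.observe(): the state, without advancing time (a new reading comes with each control period).
- read_camera(name): name is "side" or "top"; returns the picture (400x640x3 uint8, red, green, blue); there is no depth.
- camera_model(name): a dict with "fx", "fy", "cx", "cy" (pixels), "R" (3x3) and "t" (3): a world point X has camera coordinates R X + t. Camera axes: x right, y down, z forward; pixel columns grow to the right and rows downward; lengths in mm; the calibration is good to about 2 mm. A picture is of the moment at which its call begins. camera_model takes no time and is no camera call.
- order.sign_off(): hands the job in; it is judged then, once.
The state is a dict: "clock": time; "joint_positions": joint angles; "qd": joint speeds; "effort": joint torques, N m; "position": TCP position; "orientation": TCP orientation; "wrist_force": force on the tool from outside, world axes, zero at the start; "wrist_torque": the same for the moment, N m; "gripper_width": finger opening in mm; "grip_force": force on a finger pad.
Only numpy, scipy, OpenCV 4.12 (cv2) and the standard library are available. Lean on these libraries where they do the work, as an engineer would, in place of code of your own. Each camera call takes 0.05 s, during which the arm holds its last target. There are 200 camera calls.

## Working session

There is one attempt and no reset: what is moved stays moved. The work goes in short steps, Python scripts to look and compute and a tool call to move; the robot and the scene stay as the last step left them, time stands still between calls to the robot, and variables do not carry over. Pictures are saved under pics/ and viewed, at most 10 in all, crops included, and the job is handed in when it is done.

Besides the shell and the picture viewer there is one more tool, called after "Request:" as name(argument=value, ...) on one line, values as JSON. move_arm: Moves the arm, as the interface text tells. Its arguments: {"type":"object","properties":{"deltas":{"type":"array"},"squeeze":{"type":"number"}},"required":["deltas"]}

```bash
ls; mkdir -p pics; python3 - <<'E'
from plant import status, read_camera, camera_model
import cv2,numpy as np
np.set_printoptions(suppress=True,precision=4)
for n in("side","top"):
    im=read_camera(n); cv2.imwrite(f"pics/{n}0.png",im[:,:,::-1])
    m=camera_model(n); R=np.array(m["R"]);print(n,m["fx"],m["fy"],m["cx"],m["cy"],R.tolist(),-R.T@np.array(m["t"]))
print(status.observe())
E
```

```text
pics
side 402.3845144216298 402.3845144216298 320.93443732007256 197.91612546735817 [[0.9260941379618567, -0.3768000129067834, -0.01927168664474574], [-0.15375981678808795, -0.33027815555932866, -0.9312756083467567], [0.34453964412528654, 0.8654120927244868, -0.36380536471064473]] [  120.1432 -1137.5412   591.0825]
top 372.2521536815636 372.2521536815636 314.20303751355095 202.26739851294806 [[-0.012682965967394511, -0.9993033783914823, -0.03509843742447093], [-0.9968681997317902, 0.015376598944508229, -0.07757159640228302], [0.07805725294787705, 0.03400467821152464, -0.9963687806841207]] [ 468.9526  -85.311  1085.6568]
{'clock': 0.1, 'joint_positions': array([-1.3433,  0.378 ,  0.0798,  1.2744, -0.    ,  1.4605]), 'qd': array([-0.0004, -0.0012,  0.0035,  0.0014,  0.0015, -0.0018]), 'effort': array([  0.0006, -46.4692,  27.0583,   0.012 ,  -0.0001,  -0.    ]), 'position': array([ 190.4378, -541.9128,  230.4444]), 'orientation': array([-3.1397, -0.0002,  0.3378]), 'wrist_force': array([-0.4402,  0.5097, -0.1702]), 'wrist_torque': array([-0.0171,  0.0495, -0.0072]), 'grip_force': 0.0, 'gripper_width': 85.70723381529098}
```

View pics/side0.png

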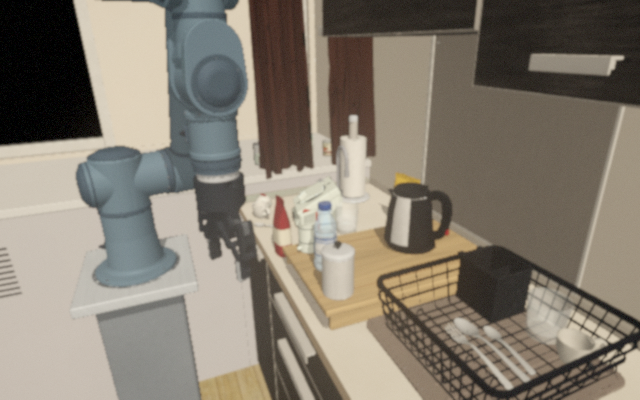

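View pics/top0.png

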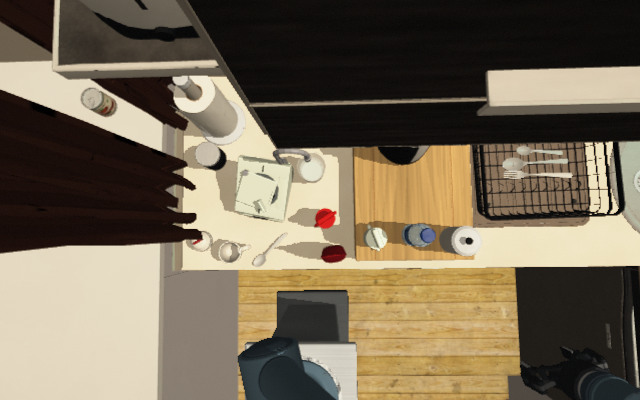

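Candidates: the white winged thing at top (376,238) and the red winged look-alike at top (325,218). The white bottle is at (420,234) and the canister at (465,240). I choose (376,238) and check it in a close crop.

```bash
cat > h.py <<'E'
import cv2,numpy as np
from plant import status, read_camera, camera_model
from scipy.spatial.transform import Rotation as Ro
np.set_printoptions(suppress=True,precision=2)
CM={n:camera_model(n) for n in("side","top")}
def ray(n,u,v):
    m=CM[n];R=np.array(m["R"]);c=-R.T@np.array(m["t"])
    return c,R.T@np.array([(u-m["cx"])/m["fx"],(v-m["cy"])/m["fy"],1])
def onz(n,u,v,z):
    c,d=ray(n,u,v);return c+d*(z-c[2])/d[2]
def proj(n,X):
    m=CM[n];p=np.array(m["R"])@np.array(X,float)+np.array(m["t"]);return np.array([m["fx"]*p[0]/p[2]+m["cx"],m["fy"]*p[1]/p[2]+m["cy"]])
E
python3 - <<'E'
import cv2,numpy as np
im=cv2.imread("pics/top0.png")
a=cv2.resize(im[145:235,225:325],None,fx=5,fy=5,interpolation=cv2.INTER_CUBIC)
b=cv2.resize(im[220:280,355:395],None,fx=7,fy=7,interpolation=cv2.INTER_CUBIC)
o=np.zeros((450,790,3),np.uint8);o[:450,:500]=a;o[:420,510:790]=b
cv2.imwrite("pics/crop1.png",o)
E
```

```text
(no output)
```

View pics/crop1.png

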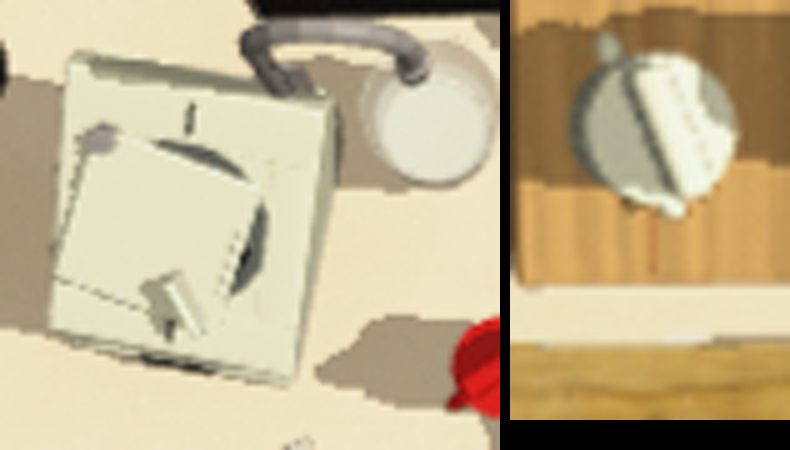

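The crop confirms the white cartridge, with lugs at top (369,226) and (378.6,250) and its wing between them. The unit's marks are at (263,169) and (259,210), the pin is at (245,173), and the tab is near (261,206). The cover is partly open.

```bash
cat >> h.py <<'E'
def headR(yaw): # columns: head x,y,z in world
    return Ro.from_euler('z',yaw).as_matrix()@np.array([[np.cos(np.pi/6),0,-.5],[0,1,0],[.5,0,np.cos(np.pi/6)]])
E
python3 - <<'E'
from h import *
from scipy.optimize import least_squares
im=cv2.imread("pics/top0.png"); g=im.max(2)
def cen(x0,x1,y0,y1,thr):
    w=np.clip(thr-g[y0:y1,x0:x1].astype(float),0,None);yy,xx=np.mgrid[y0:y1,x0:x1]
    return (xx*w).sum()/w.sum(),(yy*w).sum()/w.sum(),(w>0).sum()
print("mark",cen(260,267,163,174,150)); print("mark2",cen(255,263,206,215,150)); print("pin",cen(240,251,168,178,190))
print(g[203:216,252:268]); 
c=lambda u,v:(224.6+u/5,144.6+v/5)
um=cen(260,267,163,174,150)[:2]; pin=cen(240,251,168,178,190)[:2]
F=[((80,70,0),c(78,58)),((80,-70,0),c(333,100)),((-80,-70,0),c(293,378)),((-80,70,0),c(50,330)),((62,0,0),um),((44,44,11.5),pin)]
def res(p):
    R=headR(p[2]);return np.concatenate([proj("top",np.array([p[0],p[1],98])+R@np.array(a,float))-b for a,b in F])
s=least_squares(res,[480,100,0],loss='soft_l1');print(s.x,np.degrees(s.x[2]));print(s.fun.reshape(-1,2))
R=headR(s.x[2]);O=np.array([s.x[0],s.x[1],98])
for a in((62,0,0),(-62,0,0),(44,44,11.5)):print(a,proj("top",O+R@a))
# tab ang
for th in(0,.1,.2,.3,.4):
    a=np.array([-44-44,-88,0]);a=a/np.hypot(88,88)*97.6;
    q=Ro.from_euler('z',-th).as_matrix()@np.array([-69.,-69,0])+[44,44,26.5];print(th,q,proj("top",O+R@q))
cc=lambda u,v:(354.57+(u-510)/7,219.57+v/7)
for p in((608,45),(675,208)):print("lug",onz("top",*cc(*p),71))
for p in((653,70),(685,193)):print("wing",onz("top",*cc(*p),167))
for n,p in dict(bottle=(420,234,231),can=(465,240,182),pack=(333,254,179),red=(325,218,112),cup=(230,252,50),timer=(203,240,54),tin=(210,155,82),glass=(312,167,90),spoon=(268,250,5)).items():print(n,onz("top",*p))
E
```

```text
mark (np.float64(262.55333333333334), np.float64(168.39333333333335), np.int64(9))
mark2 (np.float64(258.3927392739274), np.float64(209.94059405940595), np.int64(10))
pin (np.float64(243.65254237288136), np.float64(172.59322033898306), np.int64(44))
[[220 176 161 161 162 158 187 234 224 210 210 221 231 231 230 225]
 [230 221 177 161 162 160 170 215 239 215 209 215 230 230 231 230]
 [221 228 216 162 161 161 155 180 232 232 209 211 221 229 230 230]
 [190 217 209 164 162 163 161 163 203 238 214 210 212 223 230 230]
 [231 219 172 170 163 164 159 162 185 231 239 212 210 217 229 230]
 [230 231 217 161 159 149 145 149 160 194 238 221 212 213 224 231]
 [230 230 220 176 161 150  97  85 153 179 229 240 215 216 226 231]
 [230 229 229 216 161 150 102 106 183 188 212 235 224 214 228 231]
 [229 229 229 219 182 167 102 140 230 230 224 216 233 197 215 232]
 [229 229 229 229 229 211 122 152 229 229 226 213 222 230 230 230]
 [220 220 225 228 229 222 185 187 229 229 229 229 229 230 229 230]
 [164 168 192 211 220 220 220 224 228 230 229 229 229 229 230 229]
 [185 138 139 145 146 151 166 191 210 219 221 219 224 228 229 230]]
[583.8   89.92  -0.2 ] -11.709780422916904
[[-2.49  0.19]
 [-0.81  1.62]
 [ 0.3  -0.28]
 [-0.18 -0.2 ]
 [ 0.8  -0.66]
 [ 1.57 -0.05]]
(62, 0, 0) [263.35 167.73]
(-62, 0, 0) [259.41 209.45]
(44, 44, 11.5) [245.23 172.54]
0 [-25.  -25.   26.5] [267.19 203.35]
0.1 [-31.54 -17.77  26.5 ] [264.31 205.02]
0.2 [-37.33  -9.92  26.5 ] [261.24 206.39]
0.3 [-42.31  -1.53  26.5 ] [258.02 207.45]
0.4 [-46.42   7.32  26.5 ] [254.68 208.18]
lug [ 481.71 -197.18   71.  ]
lug [ 418.8  -221.34   71.  ]
wing [ 471.57 -202.06  167.  ]
wing [ 428.7  -212.07  167.  ]
bottle [ 460.07 -295.14  231.  ]
can [ 444.   -412.94  182.  ]
pack [414.03 -98.18 179.  ]
red [503.55 -79.79 112.  ]
cup [414.77 186.46  50.  ]
timer [449.02 261.52  54.  ]
tin [682.89 235.08  82.  ]
glass [642.72 -46.58  90.  ]
spoon [416.97  87.26   5.  ]
```

```bash
cat >> h.py <<'E'
from scipy.linalg import logm,expm
O=np.array([582.5,92,98]); YAW=np.radians(-12)
def head(p,h,dz=(0,0,0)): # TCP at head coords p, tool x at heading h deg, tool z = -head z
    c,s=np.cos(np.radians(h)),np.sin(np.radians(h))
    return np.r_[np.c_[headR(YAW)@np.array([[c,s,0],[s,-c,0],[0,0,-1]]),O+headR(YAW)@np.array(p,float)],[[0,0,0,1]]]
def down(p,psi):
    return np.r_[np.c_[Ro.from_euler('xyz',[180,0,psi],degrees=True).as_matrix(),p],[[0,0,0,1]]]
def cur():
    s=status.observe();return np.r_[np.c_[Ro.from_euler('xyz',s["orientation"]).as_matrix(),s["position"]],[[0,0,0,1]]]
def go(A,B,n):
    T=np.linalg.inv(A)@B; L=logm(T).real; D=expm(L/n)
    print(n,"rot",np.degrees(Ro.from_matrix(D[:3,:3]).as_rotvec()),"dp",D[:3,3],"| mid",(A@expm(L/2))[:3,3],"end",B[:3,3],"total",np.degrees(Ro.from_matrix(T[:3,:3]).as_rotvec()),T[:3,3])
def tabpose(th,back,r,z,flip=True): # tool at fin, 'back' mm behind
    ph=np.radians(225)-th; u=np.array([np.cos(ph),np.sin(ph)]); t=np.array([np.sin(ph),-np.cos(ph)])
    p=np.array([44,44])+r*u-back*t; return head([*p,z],np.degrees(np.arctan2(-t[1],-t[0])))
E
python3 - <<'E'
from h import *
from scipy.optimize import least_squares
F=[((62,0,0),(262.55,168.39)),((-62,0,0),(258.4,210)),((-80,-70,0),(283.2,220.2)),((-80,70,0),(234.6,210.6)),((80,-70,0),(291.2,164.6))]
W=np.array([3,3,1,1,.5])
def res(p):
    R=headR(p[2]);return (W[:,None]*np.array([proj("top",np.array([p[0],p[1],98])+R@np.array(a,float))-b for a,b in F])).ravel()
s=least_squares(res,[580,90,-.2]);print(s.x,np.degrees(s.x[2]),s.fun)
print("spout",onz("top",308,158,187))
A=cur()
print(A)
U=A.copy();U[2,3]=340
B1=tabpose(.2,20,97.6,200);B0=tabpose(.2,20,97.6,14);B2=tabpose(1.7,13.5,97.6,14)
go(A,U,3);go(U,B1,32);go(B1,B0,6);go(B0,B2,20)
E
```

```text
[582.37  92.08  -0.21] -11.771623651697059 [-0.01 -0.29  0.64 -0.07 -0.51  0.27 -0.97  0.29 -0.81  1.11]
spout [648.23 -40.83 187.  ]
[[   0.94    0.33   -0.    190.44]
 [   0.33   -0.94    0.   -541.91]
 [   0.     -0.     -1.    230.44]
 [   0.      0.      0.      1.  ]]
3 rot [ 0.  0. -0.] dp [  0.01  -0.07 -36.52] | mid [ 190.44 -541.91  285.22] end [ 190.44 -541.91  340.  ] total [ 0.  0. -0.] [   0.02   -0.21 -109.56]
32 rot [0.22 1.01 2.67] dp [ -0.86 -23.16   6.6 ] | mid [ 193.22 -175.85  256.41] end [456.88  91.51 258.06] total [ 7.1  32.37 85.6 ] [ 461.31 -509.15   82.99]
6 rot [-0. -0. -0.] dp [ 0.  0. 31.] | mid [502.36  81.84 177.52] end [547.85  72.17  96.98] total [-0. -0. -0.] [  0.   0. 186.]
20 rot [-0.   0.   4.3] dp [-7.62  0.97 -0.  ] | mid [539.1  145.45  83.24] end [576.94 208.8   97.  ] total [-0.    0.   85.94] [-116.4   -77.23   -0.  ]
```

```bash
sed -i 's/np.arctan2(-t\[1\],-t\[0\])/np.arctan2(t[1],t[0])/' h.py; python3 - <<'E'
from h import *
A=cur();U=A.copy();U[2,3]=340
B1=tabpose(.2,22,97.6,200);B0=tabpose(.2,22,97.6,14);B2=tabpose(1.7,13.5,97.6,14)
B1d=down(B1[:3,3],111)
M=down([400,-280,340],60)
go(U,M,11);go(M,B1d,13);go(U,B1d,20);go(B1d,B1,6);go(U,B1,20);go(B1,B0,6);go(B0,B2,20)
E
```

```text
11 rot [-0.01 -0.   -3.69] dp [30.28 -7.27  0.01] | mid [ 318.69 -429.74  340.02] end [ 400. -280.  340.] total [ -0.1   -0.05 -40.64] [ 284.53 -177.65    0.39]
13 rot [-0.    0.   -3.92] dp [29.72  1.23  6.26] | mid [ 470.56 -101.66  299.3 ] end [457.47  89.68 258.61] total [ -0.   0. -51.] [ 348.89 -135.07   81.39]
20 rot [-0.   -0.   -4.58] dp [38.12 -2.79  4.09] | mid [ 457.4  -282.53  299.33] end [457.47  89.68 258.61] total [ -0.07  -0.09 -91.64] [ 461.26 -507.23   82.43]
6 rot [-4.18 -2.74 -0.09] dp [ 0.  0. -0.] | mid [457.47  89.68 258.61] end [457.47  89.68 258.61] total [-25.08 -16.46  -0.53] [0. 0. 0.]
20 rot [-1.64  0.36 -4.49] dp [38.05 -3.96  0.38] | mid [ 452.21 -276.39  329.95] end [457.47  89.68 258.61] total [-32.7    7.17 -89.89] [ 461.26 -507.23   82.43]
6 rot [ 0. -0. -0.] dp [ 0.  0. 31.] | mid [502.95  80.01 178.07] end [548.44  70.35  97.53] total [-0. -0. -0.] [  0.   0. 186.]
20 rot [-0.   0.   4.3] dp [ 7.7  -1.04  0.  ] | mid [539.08 144.38  83.35] end [576.94 208.8   97.  ] total [-0.   -0.   85.94] [118.4   77.23   0.  ]
```

Request:
move_arm(deltas=[{"rot": [0,0,0],"dp": [0,0,-36.5],"hand": 0},{"rot": [0,0,0],"dp": [0,0,-36.5],"hand": 0},{"rot": [0,0,0],"dp": [0,0,-36.5],"hand": 0}])

```text
clock: 0.35
position: [190.2, -541.1, 340.6]
orientation: [-3.138, -0.0, 0.338]
wrist_force: [-0.2, -1.0, 0.6]
gripper_width: 51.4
grip_force: 0.0
```

Request:
move_arm(deltas=[{"rot": [0,0,-4.6],"dp": [38,-2.8,4],"hand": 0},{"rot": [0,0,-4.6],"dp": [38,-2.8,4],"hand": 0},{"rot": [0,0,-4.6],"dp": [38,-2.8,4],"hand": 0},{"rot": [0,0,-4.6],"dp": [38,-2.8,4],"hand": 0},{"rot": [0,0,-4.6],"dp": [38,-2.8,4],"hand": 0},{"rot": [0,0,-4.6],"dp": [38,-2.8,4],"hand": 0},{"rot": [0,0,-4.6],"dp": [38,-2.8,4],"hand": 0},{"rot": [0,0,-4.6],"dp": [38,-2.8,4],"hand": 0}])

```text
clock: 1.02
position: [422.4, -349.7, 307.9]
orientation: [-3.141, -0.0, 0.984]
wrist_force: [0.4, -1.4, -0.5]
gripper_width: -0.2
grip_force: 0.0
```

Request:
move_arm(deltas=[{"rot": [0,0,-4.6],"dp": [38,-2.8,4],"hand": 0},{"rot": [0,0,-4.6],"dp": [38,-2.8,4],"hand": 0},{"rot": [0,0,-4.6],"dp": [38,-2.8,4],"hand": 0},{"rot": [0,0,-4.6],"dp": [38,-2.8,4],"hand": 0},{"rot": [0,0,-4.6],"dp": [38,-2.8,4],"hand": 0},{"rot": [0,0,-4.6],"dp": [38,-2.8,4],"hand": 0},{"rot": [0,0,-4.6],"dp": [38,-2.8,4],"hand": 0},{"rot": [0,0,-4.6],"dp": [38,-2.8,4],"hand": 0}])

```text
clock: 1.68
position: [491.3, -58.0, 276.0]
orientation: [-3.141, -0.0, 1.626]
wrist_force: [1.0, 0.4, 0.0]
gripper_width: -0.1
grip_force: 0.0
```

Request:
move_arm(deltas=[{"rot": [0,0,-4.6],"dp": [38,-2.8,4],"hand": 0},{"rot": [0,0,-4.6],"dp": [38,-2.8,4],"hand": 0},{"rot": [0,0,-4.6],"dp": [38,-2.8,4],"hand": 0},{"rot": [0,0,-4.6],"dp": [38,-2.8,4],"hand": 0}])

```text
clock: 2.02
position: [453.8, 89.2, 260.1]
orientation: [-3.141, -0.0, 1.948]
wrist_force: [1.0, 0.4, 0.8]
gripper_width: -0.1
grip_force: 0.0
```

Request:
move_arm(deltas=[{"rot": [-4.2,-2.74,0],"dp": [0,0,0],"hand": 0},{"rot": [-4.2,-2.74,0],"dp": [0,0,0],"hand": 0},{"rot": [-4.2,-2.74,0],"dp": [0,0,0],"hand": 0},{"rot": [-4.2,-2.74,0],"dp": [0,0,0],"hand": 0},{"rot": [-4.2,-2.74,0],"dp": [0,0,0],"hand": 0},{"rot": [-4.2,-2.74,0],"dp": [0,0,0],"hand": 0},{"rot": [0,0,0],"dp": [0,0,0],"hand": 0}])

```text
clock: 2.6
position: [447.8, 87.2, 254.8]
orientation: [2.697, 0.277, 1.884]
wrist_force: [-1.8, 0.0, -1.3]
gripper_width: 0.2
grip_force: 0.0
```

```bash
python3 - <<'E'
from h import *
A=cur()
B1=tabpose(.2,22,97.6,60);B0=tabpose(.2,22,97.6,14);B2=tabpose(1.7,13.5,97.6,14)
print(A);go(A,B1,6);go(A,B0,8);print(status.observe()["joint_positions"])
E
```

```text
[[ -0.3    0.82   0.48 447.81]
 [  0.92   0.39  -0.1   87.25]
 [ -0.27   0.41  -0.87 254.84]
 [  0.     0.     0.     1.  ]]
6 rot [-0.04 -0.03 -0.  ] dp [-0.32  1.8  23.53] | mid [486.8   81.21 196.05] end [525.94  75.13 137.36] total [-0.22 -0.18 -0.02] [ -2.11  11.   141.16]
8 rot [-0.03 -0.02 -0.  ] dp [-0.25  1.36 23.4 ] | mid [498.03  78.83 176.12] end [548.44  70.35  97.53] total [-0.22 -0.18 -0.02] [ -2.26  11.18 187.15]
[ 0.18 -0.26 -0.69  0.66 -0.19  1.33]
```

Request:
move_arm(deltas=[{"rot": [0,0,0],"dp": [0,1.8,23.5],"hand": 0},{"rot": [0,0,0],"dp": [0,1.8,23.5],"hand": 0},{"rot": [0,0,0],"dp": [0,1.8,23.5],"hand": 0},{"rot": [0,0,0],"dp": [0,1.8,23.5],"hand": 0},{"rot": [0,0,0],"dp": [0,1.8,23.5],"hand": 0},{"rot": [0,0,0],"dp": [0,1.8,23.5],"hand": 0},{"rot": [0,0,0],"dp": [0,0,0],"hand": 0}])

```text
clock: 3.18
position: [532.9, 76.3, 139.7]
orientation: [2.697, 0.276, 1.88]
wrist_force: [-0.8, 0.2, -0.5]
gripper_width: 0.0
grip_force: 0.0
```

```bash
python3 - <<'E'
from h import *
A=cur()
B0=tabpose(.2,22,97.6,14)
go(A,B0,3)
im=read_camera("top");cv2.imwrite("pics/t1.png",cv2.resize(im[130:240,200:330,::-1],None,fx=5,fy=5,interpolation=cv2.INTER_CUBIC))
print(proj("top",A[:3,3]))
E
```

```text
3 rot [-0.08 -0.05 -0.08] dp [ 0.49 -2.35 14.9 ] | mid [540.66  73.35 118.58] end [548.44  70.35  97.53] total [-0.24 -0.16 -0.24] [ 1.43 -7.   44.72]
[263.76 206.99]
```

View pics/t1.png

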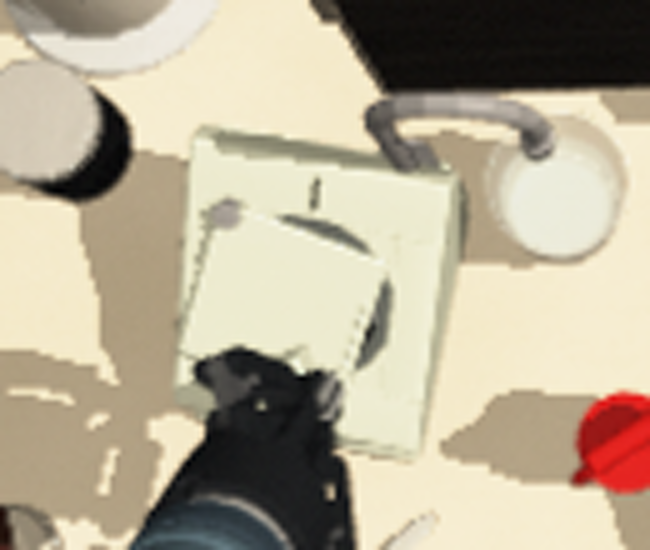

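The picture shows the fingertips near the tab, at about (264,208), on the right side of the fin as planned. Going down and pushing.

Request:
move_arm(deltas=[{"rot": [0,0,0],"dp": [0.5,-2.3,15],"hand": 0},{"rot": [0,0,0],"dp": [0.5,-2.3,15],"hand": 0},{"rot": [0,0,0],"dp": [0.5,-2.3,15],"hand": 0},{"rot": [0,0,0],"dp": [0,0,0],"hand": 0},{"rot": [0,0,0],"dp": [0,0,0],"hand": 0}])

```text
clock: 3.65
position: [548.5, 71.2, 101.5]
orientation: [2.691, 0.277, 1.88]
wrist_force: [-1.0, 0.6, 1.3]
gripper_width: -0.2
grip_force: 0.0
```

```bash
python3 - <<'E'
from h import *
A=cur();print(status.observe()["wrist_force"],status.observe()["position"])
print("headpos",headR(YAW).T@(A[:3,3]-O))
B2=tabpose(1.72,12,97.6,14);go(A,B2,20)
E
```

```text
[-0.98  0.6   1.26] [548.52  71.22 101.48]
headpos [-23.3  -27.39  17.47]
20 rot [-0.   -0.01  4.34] dp [ 7.79 -1.11  0.18] | mid [539.96 145.95  85.7 ] end [579.62 210.57  98.3 ] total [-0.01 -0.11 86.87] [119.48  78.14   3.72]
```

Request:
move_arm(deltas=[{"rot": [0,0,4.34],"dp": [7.8,-1.1,0.4],"hand": 0},{"rot": [0,0,4.34],"dp": [7.8,-1.1,0.4],"hand": 0},{"rot": [0,0,4.34],"dp": [7.8,-1.1,0.4],"hand": 0},{"rot": [0,0,4.34],"dp": [7.8,-1.1,0.4],"hand": 0},{"rot": [0,0,4.34],"dp": [7.8,-1.1,0.4],"hand": 0},{"rot": [0,0,4.34],"dp": [7.8,-1.1,0.4],"hand": 0}])

```text
clock: 4.15
position: [538.3, 115.0, 89.0]
orientation: [2.618, 0.06, 1.469]
wrist_force: [-0.2, -1.3, 0.1]
gripper_width: -0.2
grip_force: 0.7
```

Request:
move_arm(deltas=[{"rot": [0,0,4.34],"dp": [7.8,-1.1,0.4],"hand": 0},{"rot": [0,0,4.34],"dp": [7.8,-1.1,0.4],"hand": 0},{"rot": [0,0,4.34],"dp": [7.8,-1.1,0],"hand": 0},{"rot": [0,0,4.34],"dp": [7.8,-1.1,0],"hand": 0},{"rot": [0,0,4.34],"dp": [7.8,-1.1,0],"hand": 0},{"rot": [0,0,4.34],"dp": [7.8,-1.1,0],"hand": 0},{"rot": [0,0,4.34],"dp": [7.8,-1.1,0],"hand": 0}])

```text
clock: 4.73
position: [548.2, 168.7, 87.4]
orientation: [2.652, -0.202, 1.005]
wrist_force: [-0.2, -2.4, 0.0]
gripper_width: 0.2
grip_force: 0.7
```

```bash
python3 - <<'E'
from h import *
A=cur();print(status.observe()["wrist_force"],status.observe()["joint_positions"])
B2=tabpose(1.72,12,97.6,14);go(A,B2,7)
im=read_camera("top");cv2.imwrite("pics/t2.png",cv2.resize(im[130:260,190:320,::-1],None,fx=4,fy=4,interpolation=cv2.INTER_CUBIC))
E
```

```text
[-0.22 -2.43  0.03] [ 0.33  0.19 -0.76  0.16 -0.26  2.45]
7 rot [ 0.01 -0.03  4.32] dp [ 7.63 -1.21  0.23] | mid [561.59 191.78  91.28] end [579.62 210.57  98.3 ] total [ 0.08 -0.18 30.23] [53.32  3.68  1.67]
```

View pics/t2.png

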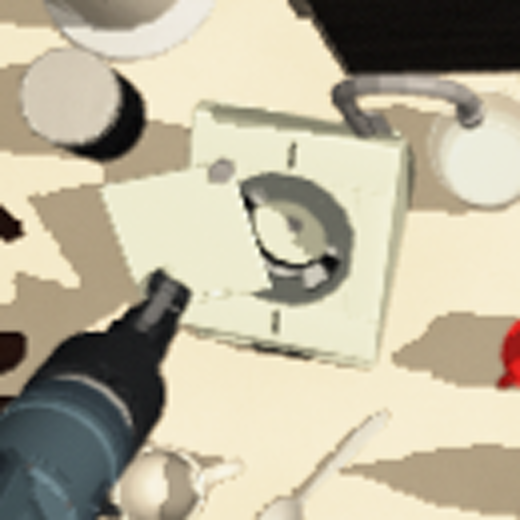

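The cover is following the push: it clears about two thirds of the well, and marks and well are in view. Continuing to the stop.

Request:
move_arm(deltas=[{"rot": [0,0,4.3],"dp": [7.8,-1.1,0.2],"hand": 0},{"rot": [0,0,4.3],"dp": [7.8,-1.1,0.2],"hand": 0},{"rot": [0,0,4.3],"dp": [7.8,-1.1,0.2],"hand": 0},{"rot": [0,0,4.3],"dp": [7.8,-1.1,0.2],"hand": 0},{"rot": [0,0,4.3],"dp": [7.8,-1.1,0.2],"hand": 0},{"rot": [0,0,4.3],"dp": [7.8,-1.1,0.2],"hand": 0},{"rot": [0,0,4.3],"dp": [7.6,-1.1,0.2],"hand": 0}])

```text
clock: 5.37
position: [577.4, 209.0, 96.7]
orientation: [2.808, -0.409, 0.501]
wrist_force: [-16.2, -8.3, 3.3]
gripper_width: 0.4
grip_force: 7.4
```

Request:
move_arm(deltas=[{"rot": [0,0,0],"dp": [2,0,0],"hand": 0},{"rot": [0,0,0],"dp": [0,0,0],"hand": 0},{"rot": [0,0,0],"dp": [0,0,0],"hand": 0}])

```text
clock: 5.62
position: [577.3, 209.2, 96.1]
orientation: [2.808, -0.405, 0.505]
wrist_force: [-8.4, -4.2, 0.9]
gripper_width: 0.0
grip_force: 4.1
```

Request:
move_arm(deltas=[{"rot": [0,0,0],"dp": [-3,0,-4],"hand": 0},{"rot": [0,0,0],"dp": [-4,0,-20],"hand": 0},{"rot": [0,0,0],"dp": [0,0,-40],"hand": 0},{"rot": [0,0,0],"dp": [0,0,-40],"hand": 0},{"rot": [0,0,0],"dp": [0,0,-40],"hand": 0},{"rot": [0,0,0],"dp": [0,0,-40],"hand": 0},{"rot": [0,0,0],"dp": [0,0,-20],"hand": 0}])

```text
clock: 6.2
position: [478.2, 226.2, 278.7]
orientation: [2.81, -0.422, 0.515]
wrist_force: [0.3, 0.3, 1.2]
gripper_width: 0.2
grip_force: 0.0
```

```bash
python3 - <<'E'
from h import *
im=read_camera("top");cv2.imwrite("pics/top3.png",im[:,:,::-1])
A=cur();print(A,status.observe()["joint_positions"],status.observe()["clock"])
# target above cartridge: psi=-159 reached via -z tool... 
for p,psi in(([450,-208,300],-159),):
    go(A,down(A[:3,3],0),6);print("euler",status.observe()["orientation"])
h=0
for a in((0,0,0),(62,0,0),(-62,0,0)):print(a,proj("top",O+headR(YAW)@np.array(a,float)))
E
```

```text
[[  0.79   0.35   0.5  479.13]
 [  0.45  -0.89  -0.09 226.47]
 [  0.41   0.3   -0.86 281.46]
 [  0.     0.     0.     1.  ]] [ 0.51 -0.06 -0.46  0.74 -0.33  3.14] 6.25
6 rot [ 2.01 -4.73  4.13] dp [-0.  0. -0.] | mid [479.13 226.47 281.46] end [479.13 226.47 281.46] total [ 12.06 -28.4   24.76] [ 0.  0. -0.]
euler [ 2.81 -0.43  0.52]
(0, 0, 0) [260.56 189.65]
(62, 0, 0) [262.66 168.26]
(-62, 0, 0) [258.57 209.91]
```

```bash
python3 - <<'E'
from h import *
im=cv2.imread("pics/top3.png")
cv2.imwrite("pics/crop3.png",cv2.resize(im[145:230,205:305],None,fx=7,fy=7,interpolation=cv2.INTER_CUBIC))
A=cur(); z=A[:3,2]; ax=np.cross(z,[0,0,-1]);ang=np.arcsin(np.linalg.norm(ax)); rv=Ro.from_rotvec(ax/np.linalg.norm(ax)*ang)
B=A.copy();B[:3,:3]=rv.as_matrix()@A[:3,:3];B[:3,3]=[470,190,300]
go(A,B,6);e=Ro.from_matrix(B[:3,:3]).as_euler('xyz',degrees=True);print(e)
p0=B[:3,3];p1=np.array([450,-208,300.]);n=28;dpsi=(201-e[2])/n;print("psi step",dpsi)
C=B
# two halves by helix
M=down(np.array([505,0,300.]),e[2]+dpsi*n/2);D=down(p1,201)
go(B,M,n//2);go(M,D,n//2)
# marks + ring centre
g=im.max(2)
m=((g<150)*255).astype(np.uint8)
E
```

```text
6 rot [ 2.98 -4.14 -0.  ] dp [-3.19  5.41 -3.1 ] | mid [473.34 208.46 290.57] end [470. 190. 300.] total [ 17.86 -24.86  -0.  ] [-15.93  34.74 -17.2 ]
[180.     0.    25.37]
psi step 6.272548789634343
14 rot [-0.    0.   -6.27] dp [-12.59   8.59   0.  ] | mid [449.21  87.95 300.  ] end [505.   0. 300.] total [ -0.     0.   -87.82] [-49.78 186.67   0.  ]
14 rot [-0.    0.   -6.27] dp [ -3.31 -16.65  -0.  ] | mid [435.58 -92.91 300.  ] end [ 450. -208.  300.] total [ -0.     0.   -87.82] [-169.55 -132.45    0.  ]
```

View pics/crop3.png

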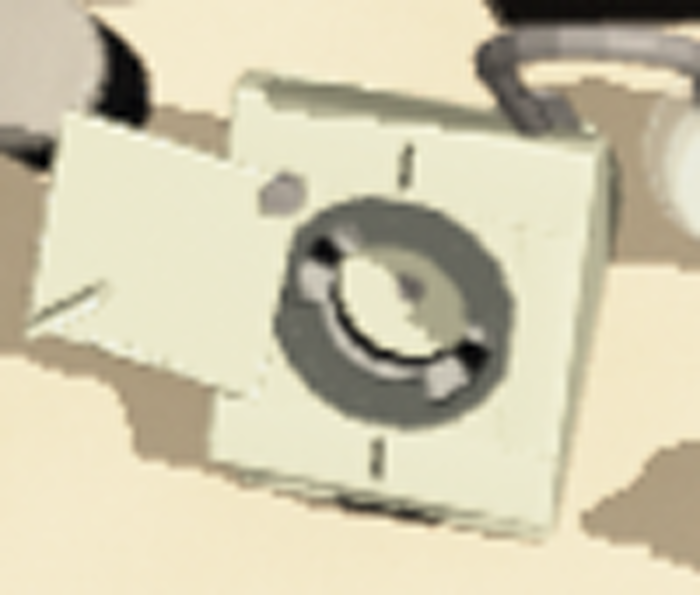

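The cover is fully aside. The marks sit at crop (406,165) and (377,458). The black collar slots show in the windows at crop (325,248) and (470,352). Next I compute the slot heading and move to the cartridge.

```bash
cat >> h.py <<'E'
def onhead(n,u,v,z):
    c,d=ray(n,u,v);R=headR(YAW);c=R.T@(c-O);d=R.T@d;return c+d*(z-c[2])/d[2]
E
python3 - <<'E'
from h import *
f=lambda u,v:(204.57+u/7,144.57+v/7)
for z,ps in((-7,((325,248),(470,352))),(-12,((325,248),(470,352))),(-7,((315,285),(443,380)))):
    a,b=[onhead("top",*f(*p),z) for p in ps];print(z,a,b,np.degrees(np.arctan2(*(a-b)[1::-1])))
for p in((406,165),(377,458)):print(onhead("top",*f(*p),0))
E
```

```text
-7 [19.36 29.96 -7.  ] [-12.28 -30.35  -7.  ] 62.315075055075056
-12 [ 17.08  31.22 -12.  ] [-14.74 -29.42 -12.  ] 62.31507505507512
-7 [ 3.15 32.64 -7.  ] [-26.47 -21.03  -7.  ] 61.10051153874614
[62.28  0.26  0.  ]
[-62.34   0.37   0.  ]
```

Request:
move_arm(deltas=[{"rot": [3,-4.1,0],"dp": [-3.2,5.4,-3.1],"hand": 0.6},{"rot": [3,-4.1,0],"dp": [-3.2,5.4,-3.1],"hand": 0.6},{"rot": [3,-4.1,0],"dp": [-3.2,5.4,-3.1],"hand": 0.6},{"rot": [3,-4.1,0],"dp": [-3.2,5.4,-3.1],"hand": 0.6},{"rot": [3,-4.1,0],"dp": [-3.2,5.4,-3.1],"hand": 0.6},{"rot": [3,-4.1,0],"dp": [-3.2,5.4,-3.1],"hand": 0.6}])

```text
clock: 6.75
position: [469.5, 188.3, 292.9]
orientation: [-3.137, 0.007, 0.442]
wrist_force: [1.0, 1.2, -0.2]
gripper_width: 51.1
grip_force: 0.0
```

Request:
move_arm(deltas=[{"rot": [0,0,-6.27],"dp": [-12.6,8.6,0],"hand": 0.6},{"rot": [0,0,-6.27],"dp": [-12.6,8.6,0],"hand": 0.6},{"rot": [0,0,-6.27],"dp": [-12.6,8.6,0],"hand": 0.6},{"rot": [0,0,-6.27],"dp": [-12.6,8.6,0],"hand": 0.6},{"rot": [0,0,-6.27],"dp": [-12.6,8.6,0],"hand": 0.6},{"rot": [0,0,-6.27],"dp": [-12.6,8.6,0],"hand": 0.6},{"rot": [0,0,-6.27],"dp": [-12.6,8.6,0],"hand": 0.6}])

```text
clock: 7.33
position: [448.1, 85.6, 292.1]
orientation: [-3.137, 0.003, 1.213]
wrist_force: [0.0, -0.1, 0.7]
gripper_width: 51.2
grip_force: 0.0
```

Request:
move_arm(deltas=[{"rot": [0,0,-6.27],"dp": [-12.6,8.6,0],"hand": 0.6},{"rot": [0,0,-6.27],"dp": [-12.6,8.6,0],"hand": 0.6},{"rot": [0,0,-6.27],"dp": [-12.6,8.6,0],"hand": 0.6},{"rot": [0,0,-6.27],"dp": [-12.6,8.6,0],"hand": 0.6},{"rot": [0,0,-6.27],"dp": [-12.6,8.6,0],"hand": 0.6},{"rot": [0,0,-6.27],"dp": [-12.6,8.6,0],"hand": 0.6},{"rot": [0,0,-6.27],"dp": [-12.6,8.6,0],"hand": 0.6}])

```text
clock: 7.92
position: [504.3, -2.8, 291.8]
orientation: [-3.136, -0.001, 1.979]
wrist_force: [-0.6, 0.0, -0.5]
gripper_width: 51.0
grip_force: 0.0
```

Request:
move_arm(deltas=[{"rot": [0,0,-6.27],"dp": [-3.3,-16.6,0],"hand": 0.6},{"rot": [0,0,-6.27],"dp": [-3.3,-16.6,0],"hand": 0.6},{"rot": [0,0,-6.27],"dp": [-3.3,-16.6,0],"hand": 0.6},{"rot": [0,0,-6.27],"dp": [-3.3,-16.6,0],"hand": 0.6},{"rot": [0,0,-6.27],"dp": [-3.3,-16.6,0],"hand": 0.6},{"rot": [0,0,-6.27],"dp": [-3.3,-16.6,0],"hand": 0.6},{"rot": [0,0,-6.27],"dp": [-3.3,-16.6,0],"hand": 0.6}])

```text
clock: 8.5
position: [433.8, -94.9, 292.4]
orientation: [-3.138, -0.004, 2.745]
wrist_force: [0.1, -0.1, 0.2]
gripper_width: 51.2
grip_force: 0.0
```

Request:
move_arm(deltas=[{"rot": [0,0,-6.27],"dp": [-3.3,-16.6,0],"hand": 0.6},{"rot": [0,0,-6.27],"dp": [-3.3,-16.6,0],"hand": 0.6},{"rot": [0,0,-6.27],"dp": [-3.3,-16.6,0],"hand": 0.6},{"rot": [0,0,-6.27],"dp": [-3.3,-16.6,0],"hand": 0.6},{"rot": [0,0,-6.27],"dp": [-3.3,-16.6,0],"hand": 0.6},{"rot": [0,0,-6.27],"dp": [-3.3,-16.6,0],"hand": 0.6},{"rot": [0,0,-6.27],"dp": [-3.3,-16.6,0],"hand": 0.6},{"rot": [0,0,0],"dp": [0,0,0],"hand": 0.6}])

```text
clock: 9.17
position: [449.5, -211.7, 291.9]
orientation: [-3.14, -0.006, -2.777]
wrist_force: [0.7, -0.2, -0.1]
gripper_width: 51.1
grip_force: 0.0
```

```bash
python3 - <<'E'
from h import *
print(onz("top",376.4,238.1,135))
im=cv2.imread("pics/top0.png").astype(int)
# cartridge mask: low saturation vs wood
c=im[222:256,362:392];s=c.max(2)-c.min(2);m=((s<60)&(c.max(2)>120)).astype(np.uint8)
print("\n".join("".join("#" if x else "." for x in r) for r in m))
A=cur();go(A,down([450,-208.5,138],201),5)
E
```

```text
[ 450.1 -209.1  135. ]
..............................
..............................
..............................
.....####.....................
.....####.....................
.....#####.######.............
.....##############...........
.......#.############.........
.......###############........
......###.#############.......
......##################......
.....#####.#############......
.....#####.##############.....
....#######.#############.....
....#######.#############.....
....#####################.....
....########.############.....
....########.############.....
....#########.###########.....
....#########.###########.....
.....#########.#########......
.....#########.#########......
......#################.......
......#########.#######.......
......#########.######........
........#############.........
..........########............
..............####............
...............###............
..............................
..............................
..............................
..............................
..............................
5 rot [-0.01 -0.07 -0.03] dp [-0.44  0.59 30.78] | mid [ 449.64 -210.18  214.96] end [ 450.  -208.5  138. ] total [-0.07 -0.36 -0.13] [ -2.59   3.03 153.9 ]
```

Request:
move_arm(deltas=[{"rot": [0,0,0],"dp": [-0.4,0.7,30.6],"hand": 0.6},{"rot": [0,0,0],"dp": [-0.4,0.7,30.6],"hand": 0.6},{"rot": [0,0,0],"dp": [-0.4,0.7,30.6],"hand": 0.6},{"rot": [0,0,0],"dp": [-0.4,0.7,30.6],"hand": 0.6},{"rot": [0,-0.3,0],"dp": [-0.4,0.7,30.6],"hand": 0.6},{"rot": [0,0,0],"dp": [0,0,0],"hand": 0.6},{"rot": [0,0,0],"dp": [0,0,0],"hand": 0.6}])

```text
clock: 9.75
position: [446.7, -204.4, 138.1]
orientation: [3.138, -0.004, -2.779]
wrist_force: [-1.0, -0.3, 0.4]
gripper_width: 51.3
grip_force: 0.0
```

Request:
move_arm(deltas=[{"rot": [0,0,0],"dp": [-1,-4,0],"hand": 0.6},{"rot": [0,0,0],"dp": [0,0,0],"hand": 0.6}])

```text
clock: 9.92
position: [452.2, -210.2, 140.6]
orientation: [-3.139, 0.0, -2.779]
wrist_force: [0.3, -0.6, 0.9]
gripper_width: 51.3
grip_force: 0.0
```

```bash
python3 - <<'E'
from h import *
for i in range(4):
    im=read_camera("top");print(status.observe()["position"],status.observe()["clock"])
cv2.imwrite("pics/t4.png",cv2.resize(im[200:280,340:420,::-1],None,fx=6,fy=6,interpolation=cv2.INTER_CUBIC))
E
```

```text
[ 452.01 -210.06  140.39] 9.9667
[ 451.66 -209.84  140.03] 10.0167
[ 451.35 -209.62  139.62] 10.0667
[ 451.03 -209.42  139.24] 10.1167
```

Request:
move_arm(deltas=[{"rot": [0,0,0],"dp": [0,0,0],"hand": 0},{"rot": [0,0,0],"dp": [0,0,0],"hand": 0},{"rot": [0,0,0],"dp": [0,0,0],"hand": 0},{"rot": [0,0,0],"dp": [0,0,0],"hand": 0},{"rot": [0,0,0],"dp": [0,0,0],"hand": 0},{"rot": [0,0,0],"dp": [0,0,0],"hand": 0}], squeeze=60)

```text
clock: 10.62
position: [450.0, -208.8, 138.0]
orientation: [3.14, -0.003, -2.779]
wrist_force: [-0.9, 0.9, 1.3]
gripper_width: 12.8
grip_force: 62.2
```

```bash
python3 - <<'E'
from h import *
for i in range(3):
    im=read_camera("top");s=status.observe();print(s["position"],s["orientation"],s["clock"],s["wrist_force"],s["grip_force"])
print(s["joint_positions"])
E
```

```text
[ 450.04 -208.77  137.97] [ 3.14 -0.   -2.78] 10.6667 [-0.39  1.33  0.57] 62.20139980316162
[ 450.04 -208.78  137.97] [ 3.14 -0.   -2.78] 10.7167 [-1.47  1.34  0.31] 62.210408449172974
[ 450.06 -208.79  137.97] [ 3.14 -0.   -2.78] 10.7667 [-0.24  1.07  1.6 ] 62.22269654273987
[-0.56  0.27 -0.32  0.99 -0.   -0.92]
```

```bash
python3 - <<'E'
from h import *
A=cur();U=A.copy();U[2,3]=302
P0=head([0,0,233],242);z=P0[:3,2]
M=P0.copy();ax=np.cross(z,[0,0,-1]);ax=ax/np.linalg.norm(ax)*np.pi/6
M[:3,:3]=Ro.from_rotvec(ax).as_matrix()@P0[:3,:3]
print(Ro.from_matrix(M[:3,:3]).as_euler('xyz',degrees=True))
go(A,U,6);go(U,M,12);go(M,P0,6)
E
```

```text
[-180.    0. -130.]
6 rot [0. 0. 0.] dp [  0.07   0.05 -27.34] | mid [ 450.06 -208.79  219.99] end [ 450.06 -208.79  302.  ] total [-0.  0. -0.] [   0.44    0.29 -164.03]
12 rot [ 0.01 -0.01 -2.43] dp [-16.67  21.77   0.18] | mid [480.13 -47.47 300.88] end [468.55 116.22 299.78] total [  0.14  -0.13 -29.21] [-132.65  297.28    2.38]
6 rot [ 4.41 -2.35  0.  ] dp [-0.  0.  0.] | mid [468.55 116.22 299.78] end [468.55 116.22 299.78] total [ 26.49 -14.08   0.  ] [-0.  0.  0.]
```

Request:
move_arm(deltas=[{"rot": [0,0,0],"dp": [0,0,-15],"hand": 0},{"rot": [0,0,0],"dp": [0,0,-27],"hand": 0},{"rot": [0,0,0],"dp": [0,0,-27],"hand": 0},{"rot": [0,0,0],"dp": [0,0,-27],"hand": 0},{"rot": [0,0,0],"dp": [0,0,-27],"hand": 0},{"rot": [0,0,0],"dp": [0,0,-27],"hand": 0},{"rot": [0,0,0],"dp": [0,0,-15],"hand": 0}])

```text
clock: 11.35
position: [451.2, -209.3, 305.5]
orientation: [-3.141, -0.001, -2.779]
wrist_force: [0.6, -0.0, -2.5]
gripper_width: 13.4
grip_force: 61.7
```

Request:
move_arm(deltas=[{"rot": [0,0,-2.4],"dp": [-16.7,21.8,0],"hand": 0},{"rot": [0,0,-2.4],"dp": [-16.7,21.8,0],"hand": 0},{"rot": [0,0,-2.4],"dp": [-16.7,21.8,0],"hand": 0},{"rot": [0,0,-2.4],"dp": [-16.7,21.8,0],"hand": 0},{"rot": [0,0,-2.4],"dp": [-16.7,21.8,0],"hand": 0},{"rot": [0,0,-2.4],"dp": [-16.7,21.8,0],"hand": 0}])

```text
clock: 11.85
position: [480.9, -46.2, 302.2]
orientation: [3.138, -0.003, -2.526]
wrist_force: [0.8, -0.4, -2.9]
gripper_width: 13.1
grip_force: 61.7
```

Request:
move_arm(deltas=[{"rot": [0,0,-2.4],"dp": [-16.7,21.8,0],"hand": 0},{"rot": [0,0,-2.4],"dp": [-16.7,21.8,0],"hand": 0},{"rot": [0,0,-2.4],"dp": [-16.7,21.8,0],"hand": 0},{"rot": [0,0,-2.4],"dp": [-16.7,21.8,0],"hand": 0},{"rot": [0,0,-2.4],"dp": [-16.7,21.8,0],"hand": 0},{"rot": [0,0,-2.4],"dp": [-16.7,21.8,0],"hand": 0}])

```text
clock: 12.35
position: [469.8, 117.8, 302.3]
orientation: [3.138, -0.003, -2.274]
wrist_force: [1.0, -0.3, -2.9]
gripper_width: 13.2
grip_force: 61.7
```

Request:
move_arm(deltas=[{"rot": [4.4,-2.35,0],"dp": [0,0,0],"hand": 0},{"rot": [4.4,-2.35,0],"dp": [0,0,0],"hand": 0},{"rot": [4.4,-2.35,0],"dp": [0,0,0],"hand": 0},{"rot": [4.4,-2.35,0],"dp": [0,0,0],"hand": 0},{"rot": [4.4,-2.35,0],"dp": [0,0,0],"hand": 0},{"rot": [4.4,-2.35,0],"dp": [0,0,0],"hand": 0},{"rot": [0,0,0],"dp": [0,0,0],"hand": 0},{"rot": [0,0,0],"dp": [0,0,0],"hand": 0}])

```text
clock: 13.02
position: [467.4, 116.5, 300.5]
orientation: [-2.679, 0.232, -2.219]
wrist_force: [0.6, 0.0, -1.7]
gripper_width: 13.0
grip_force: 61.7
```

```bash
python3 - <<'E'
from h import *
A=cur();s=status.observe();print(s["joint_positions"],s["grip_force"],s["gripper_width"],A[:3,3])
go(A,head([0,0,113],242),6)
E
```

```text
[ 0.26 -0.21 -0.53  0.78 -0.23 -0.66] 61.726226806640625 13.045759320061542 [467.38 116.48 300.52]
6 rot [ 0.07 -0.08 -0.04] dp [-0.15 -0.19 20.2 ] | mid [497.16 110.09 248.11] end [527.23 103.75 195.86] total [ 0.42 -0.46 -0.24] [ -1.29  -1.49 121.22]
```

Request:
move_arm(deltas=[{"rot": [0,0,0],"dp": [-0.2,-0.2,20],"hand": 0},{"rot": [0,0,0],"dp": [-0.2,-0.2,20],"hand": 0},{"rot": [0,0,0],"dp": [-0.2,-0.2,20],"hand": 0},{"rot": [0,0,0],"dp": [-0.2,-0.2,20],"hand": 0},{"rot": [0,0,0],"dp": [-0.2,-0.2,20],"hand": 0},{"rot": [0.4,-0.4,-0.2],"dp": [-0.2,-0.2,20],"hand": 0},{"rot": [0,0,0],"dp": [0,0,0],"hand": 0},{"rot": [0,0,0],"dp": [0,0,0],"hand": 0}])

```text
clock: 13.68
position: [530.8, 103.5, 199.0]
orientation: [-2.669, 0.238, -2.215]
wrist_force: [-0.1, -0.6, -2.2]
gripper_width: 13.1
grip_force: 61.5
```

```bash
python3 - <<'E'
from h import *
for i in range(8): im=read_camera("top")
A=cur();print(A,status.observe()["clock"])
go(A,head([0,0,113],242),1)
Rt=A[:3,:3]
for x in(-38,38):print("lug",proj("top",A[:3,3]+Rt@np.array([x,0,67.])))
print("under",proj("top",A[:3,3]+Rt@np.array([0,0,83.])),"mouth",proj("top",O))
cv2.imwrite("pics/t5.png",cv2.resize(im[145:240,205:315,::-1],None,fx=6,fy=6,interpolation=cv2.INTER_CUBIC))
E
```

```text
[[ -0.58  -0.65   0.49 530.31]
 [ -0.78   0.62  -0.1  104.27]
 [ -0.24  -0.45  -0.86 200.69]
 [  0.     0.     0.     1.  ]] 14.0833
1 rot [-0.3   0.21 -0.17] dp [3.35 3.81 2.7 ] | mid [528.78 104.01 198.27] end [527.23 103.75 195.86] total [-0.3   0.21 -0.17] [3.35 3.81 2.7 ]
lug [243.14 186.33]
lug [267.47 203.82]
under [257.05 192.61] mouth [260.56 189.65]
```

View pics/t5.png

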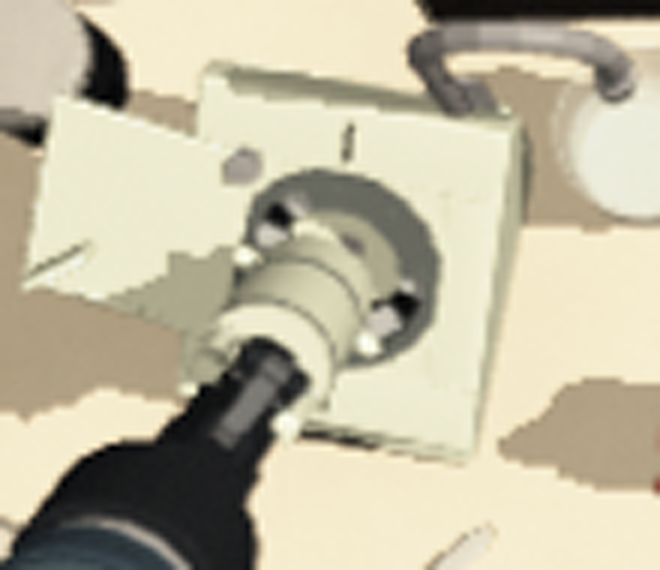

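The cartridge is held square above the well. Its lugs are at crop (245,255) and (370,342), in line with the collar slots at (278,217) and (404,300). Next: small correction, then descend.

```bash
cat >> h.py <<'E'
def st(tgt=None):
    A=cur();s=status.observe();R=headR(YAW)
    hp=R.T@(A[:3,3]-O); z=R.T@A[:3,2]; x=R.T@A[:3,0]
    print("t",round(s["clock"],2),"head tcp",hp,"underside z",hp[2]-83,"underside xy",(hp+83*z)[:2],"wing heading",np.degrees(np.arctan2(x[1],x[0]))%180,"tilt",np.degrees(np.arccos(-z[2])))
    print("F head",R.T@s["wrist_force"],"T",R.T@s["wrist_torque"],"grip",s["grip_force"])
    if tgt is not None: go(A,tgt,1)
E
python3 - <<'E'
from h import *
A=cur();read_camera("top")
st(head([-.8,.6,90],242))
E
```

```text
t 14.13 head tcp [  4.68   1.07 115.57] underside z 32.57393870588423 underside xy [5.18 1.12] wing heading 61.835025234963425 tilt 0.35040636297024774
F head [-1.76 -1.54 -1.45] T [ 0.03  0.8  -0.02] grip 61.554973125457764
1 rot [-0.29  0.19 -0.17] dp [ 3.08  4.74 25.54] | mid [534.06 103.15 187.99] end [537.93 102.09 175.54] total [-0.29  0.19 -0.17] [ 3.08  4.74 25.54]
```

Request:
move_arm(deltas=[{"rot": [-0.3,0.2,-0.2],"dp": [1.5,2.3,0],"hand": 0},{"rot": [0,0,0],"dp": [1.5,2.3,6],"hand": 0},{"rot": [0,0,0],"dp": [0,0,6],"hand": 0},{"rot": [0,0,0],"dp": [0,0,6],"hand": 0},{"rot": [0,0,0],"dp": [0,0,3],"hand": 0},{"rot": [0,0,0],"dp": [0,0,0],"hand": 0},{"rot": [0,0,0],"dp": [0,0,0],"hand": 0},{"rot": [0,0,0],"dp": [0,0,0],"hand": 0}])

```text
clock: 14.8
position: [535.6, 102.3, 178.7]
orientation: [-2.671, 0.236, -2.212]
wrist_force: [0.9, -0.8, -2.2]
gripper_width: 13.0
grip_force: 61.7
```

```bash
python3 - <<'E'
from h import *
for i in range(4):im=read_camera("top")
st(head([-.8,.6,83],242))
cv2.imwrite("pics/t6.png",cv2.resize(im[145:240,205:315,::-1],None,fx=7,fy=6,interpolation=cv2.INTER_CUBIC))
E
```

```text
t 15.0 head tcp [-0.95  0.47 94.22] underside z 11.215627775342583 underside xy [-0.99  0.45] wing heading 62.030460502805894 tilt 0.034961849686668066
F head [-0.97 -0.44 -2.95] T [ 0.02  0.78 -0.02] grip 61.69942617416382
1 rot [ 0.02 -0.03  0.03] dp [-0.18 -0.07 11.22] | mid [538.54 101.89 174.3 ] end [541.35 101.36 169.48] total [ 0.02 -0.03  0.03] [-0.18 -0.07 11.22]
```

Request:
move_arm(deltas=[{"rot": [0,0,0],"dp": [0,0,4],"hand": 0},{"rot": [0,0,0],"dp": [0,0,4],"hand": 0},{"rot": [0,0,0],"dp": [0,0,4],"hand": 0},{"rot": [0,0,0],"dp": [0,0,2],"hand": 0},{"rot": [0,0,0],"dp": [0,0,2],"hand": 0},{"rot": [0,0,0],"dp": [0,0,0],"hand": 0},{"rot": [0,0,0],"dp": [0,0,0],"hand": 0}])

```text
clock: 15.58
position: [543.3, 100.6, 164.6]
orientation: [-2.671, 0.235, -2.212]
wrist_force: [-0.1, 0.2, -2.9]
gripper_width: 13.1
grip_force: 61.7
```

```bash
python3 - <<'E'
from h import *
for i in range(2):im=read_camera("top");st()
E
```

```text
t 15.63 head tcp [-1.35  0.32 77.93] underside z -5.073403122831408 underside xy [-1.46  0.27] wing heading 62.034277568998235 tilt 0.08024069870648881
F head [-0.5   0.08 -1.51] T [-0.01  0.74 -0.02] grip 61.70021653175354
t 15.68 head tcp [-1.16  0.39 78.05] underside z -4.954176897214722 underside xy [-1.24  0.36] wing heading 62.03288681244895 tilt 0.06042556192076918
F head [-1.49 -0.23 -2.35] T [0.03 0.74 0.03] grip 61.69985890388489
```

Request:
move_arm(deltas=[{"rot": [0,0,0],"dp": [0,0,2],"hand": 0},{"rot": [0,0,0],"dp": [0,0,2],"hand": 0},{"rot": [0,0,0],"dp": [0,0,2],"hand": 0},{"rot": [0,0,0],"dp": [0,0,2],"hand": 0},{"rot": [0,0,0],"dp": [0,0,1],"hand": 0},{"rot": [0,0,0],"dp": [0,0,0],"hand": 0},{"rot": [0,0,0],"dp": [0,0,0],"hand": 0}])

```text
clock: 16.27
position: [547.6, 99.7, 156.9]
orientation: [-2.671, 0.236, -2.212]
wrist_force: [-0.5, 0.1, -3.1]
gripper_width: 13.0
grip_force: 61.7
```

```bash
python3 - <<'E'
from h import *
for i in range(2):im=read_camera("top");st()
E
```

```text
t 16.32 head tcp [-1.34  0.36 68.95] underside z -14.054088786981495 underside xy [-1.44  0.31] wing heading 62.037759572640525 tilt 0.07633143983412093
F head [-1.4  -0.03 -2.37] T [0.05 0.73 0.06] grip 61.684205532073975
t 16.37 head tcp [-1.28  0.38 69.01] underside z -13.990113689542412 underside xy [-1.37  0.34] wing heading 62.036342458694534 tilt 0.06869040029317425
F head [-1.84 -0.11 -2.59] T [-0.01  0.74 -0.01] grip 61.683948040008545
```

Request:
move_arm(deltas=[{"rot": [0,0,0],"dp": [0,0,1.5],"hand": 0},{"rot": [0,0,0],"dp": [0,0,1.5],"hand": 0},{"rot": [0,0,0],"dp": [0,0,1],"hand": 0},{"rot": [0,0,0],"dp": [0,0,1],"hand": 0},{"rot": [0,0,0],"dp": [0,0,1],"hand": 0},{"rot": [0,0,0],"dp": [0,0,0],"hand": 0},{"rot": [0,0,0],"dp": [0,0,0],"hand": 0}])

```text
clock: 16.95
position: [550.6, 99.1, 151.8]
orientation: [-2.671, 0.236, -2.212]
wrist_force: [0.3, 0.2, -1.7]
gripper_width: 13.0
grip_force: 61.7
```

```bash
python3 - <<'E'
from h import *
for i in range(2):im=read_camera("top");st()
E
```

```text
t 17.0 head tcp [-1.32  0.33 62.95] underside z -20.048078119074034 underside xy [-1.42  0.28] wing heading 62.03510954000046 tilt 0.07418896629828049
F head [-1.09 -0.25 -1.61] T [-0.06  0.74 -0.06] grip 61.663241386413574
t 17.05 head tcp [-1.3   0.34 62.99] underside z -20.01075363346353 underside xy [-1.4  0.3] wing heading 62.035308883927726 tilt 0.07089717051297602
F head [-1.42  0.31 -2.34] T [-0.04  0.71  0.03] grip 61.66322350502014
```

Request:
move_arm(deltas=[{"rot": [0,0,0],"dp": [0,0,1.5],"hand": 0},{"rot": [0,0,0],"dp": [0,0,1.5],"hand": 0},{"rot": [0,0,0],"dp": [0,0,1],"hand": 0},{"rot": [0,0,0],"dp": [0,0,1],"hand": 0},{"rot": [0,0,0],"dp": [0,0,1],"hand": 0},{"rot": [0,0,0],"dp": [0,0,1],"hand": 0},{"rot": [0,0,0],"dp": [0,0,0],"hand": 0},{"rot": [0,0,0],"dp": [0,0,0],"hand": 0}])

```text
clock: 17.72
position: [554.0, 98.5, 145.9]
orientation: [-2.671, 0.236, -2.212]
wrist_force: [-1.5, 1.0, -1.1]
gripper_width: 13.1
grip_force: 62.1
```

```bash
python3 - <<'E'
from h import *
for i in range(2):im=read_camera("top");st()
E
```

```text
t 17.77 head tcp [-1.36  0.4  56.06] underside z -26.935336220478803 underside xy [-1.46  0.36] wing heading 62.038618787406904 tilt 0.0700711008962249
F head [-1.67  0.07  0.14] T [-0.04  0.93  0.01] grip 62.0793092250824
t 17.82 head tcp [-1.35  0.41 56.08] underside z -26.92137604131164 underside xy [-1.44  0.37] wing heading 62.0399436343034 tilt 0.06721717541470106
F head [-0.94  0.23  0.83] T [-0.04  0.91  0.03] grip 62.08690881729126
```

Request:
move_arm(deltas=[{"rot": [0,0,0],"dp": [0,0,0.7],"hand": 0},{"rot": [0,0,0],"dp": [0,0,0.7],"hand": 0},{"rot": [0,0,0],"dp": [0,0,0],"hand": 0},{"rot": [0,0,0],"dp": [0,0,0],"hand": 0}], squeeze=90)

```text
clock: 18.15
position: [554.2, 98.7, 145.9]
orientation: [-2.67, 0.236, -2.211]
wrist_force: [-14.3, 4.1, 15.7]
gripper_width: 12.6
grip_force: 91.0
```

```bash
python3 - <<'E'
from h import *
for i in range(2):im=read_camera("top");st()
E
```

```text
t 18.2 head tcp [-1.21  0.7  56.01] underside z -26.98559198597873 underside xy [-1.25  0.72] wing heading 62.07346729522911 tilt 0.027324910458850275
F head [-5.14  0.09 20.16] T [-0.4   1.73  0.01] grip 91.03904128074646
t 18.25 head tcp [-1.23  0.71 56.02] underside z -26.978591094955704 underside xy [-1.26  0.73] wing heading 62.07447797859834 tilt 0.02886240045690722
F head [-5.3  -0.5  21.02] T [-0.4   1.68 -0.03] grip 91.0389518737793
```

Home on the floor (20 N, about 27 mm deep). Now turning clockwise.

Request:
move_arm(deltas=[{"rot": [0,0,2],"dp": [0,0,-0.5],"hand": 0},{"rot": [0,0,4],"dp": [0,0,0],"hand": 0},{"rot": [0,0,4],"dp": [0,0,0],"hand": 0},{"rot": [0,0,4],"dp": [0,0,0],"hand": 0},{"rot": [0,0,4],"dp": [0,0,0],"hand": 0},{"rot": [0,0,4],"dp": [0,0,0],"hand": 0},{"rot": [0,0,0],"dp": [0,0,0],"hand": 0}])

```text
clock: 18.83
position: [554.7, 98.7, 146.2]
orientation: [-2.786, 0.394, -2.582]
wrist_force: [-7.9, 2.0, 8.4]
gripper_width: 12.8
grip_force: 89.4
```

```bash
python3 - <<'E'
from h import *
st()
E
```

```text
t 18.83 head tcp [-0.65  0.81 56.04] underside z -26.96380189728859 underside xy [-0.63  0.83] wing heading 39.96599356644097 tilt 0.022474151498569513
F head [-2.89  0.29 11.33] T [-0.22  1.24  0.14] grip 89.39583420753479
```

Request:
move_arm(deltas=[{"rot": [0,0,4],"dp": [0,0,0],"hand": 0},{"rot": [0,0,4],"dp": [0,0,0],"hand": 0},{"rot": [0,0,4],"dp": [0,0,0],"hand": 0},{"rot": [0,0,4],"dp": [0,0,0],"hand": 0},{"rot": [0,0,4],"dp": [0,0,0],"hand": 0},{"rot": [0,0,4],"dp": [0,0,0],"hand": 0},{"rot": [0,0,4],"dp": [0,0,0],"hand": 0}])

```text
clock: 19.42
position: [554.6, 98.8, 146.2]
orientation: [-3.023, 0.511, -3.112]
wrist_force: [-8.2, 1.9, 8.3]
gripper_width: 12.6
grip_force: 89.5
```

Request:
move_arm(deltas=[{"rot": [0,0,4],"dp": [0,0,0],"hand": 0},{"rot": [0,0,3],"dp": [0,0,0],"hand": 0},{"rot": [0,0,3],"dp": [0,0,0],"hand": 0},{"rot": [0,0,2],"dp": [0,0,0],"hand": 0},{"rot": [0,0,1],"dp": [0,0,0],"hand": 0},{"rot": [0,0,0],"dp": [0,0,0],"hand": 0},{"rot": [0,0,0],"dp": [0,0,0],"hand": 0}])

```text
clock: 20.0
position: [554.6, 98.8, 146.1]
orientation: [3.132, 0.524, 2.914]
wrist_force: [-8.1, 1.8, 8.4]
gripper_width: 12.8
grip_force: 89.4
```

```bash
python3 - <<'E'
from h import *
st()
E
```

```text
t 20.0 head tcp [-0.79  0.85 56.02] underside z -26.976846873841495 underside xy [-0.79  0.89] wing heading 179.1040566505248 tilt 0.026310381804689684
F head [-3.01  0.05 11.41] T [-0.13  1.35  0.34] grip 89.43546295166016
```

Request:
move_arm(deltas=[{"rot": [0,0,1.5],"dp": [0,0,0],"hand": 0},{"rot": [0,0,1.5],"dp": [0,0,0],"hand": 0},{"rot": [0,0,0],"dp": [0,0,0],"hand": 0},{"rot": [0,0,0],"dp": [0,0,0],"hand": 0},{"rot": [0,0,0],"dp": [0,0,0],"hand": 0}])

```text
clock: 20.42
position: [554.6, 98.8, 146.1]
orientation: [3.102, 0.522, 2.854]
wrist_force: [-7.8, 2.5, 8.7]
gripper_width: 12.9
grip_force: 89.4
```

```bash
python3 - <<'E'
from h import *
st()
E
```

```text
t 20.42 head tcp [-0.78  0.84 56.02] underside z -26.97716978064149 underside xy [-0.78  0.88] wing heading 176.10032266694506 tilt 0.02638847599306038
F head [-2.69  0.8  11.62] T [-0.12  1.35  0.3 ] grip 89.43354964256287
```

Request:
move_arm(deltas=[{"rot": [0,0,1.5],"dp": [0,0,0],"hand": 0},{"rot": [0,0,1],"dp": [0,0,0],"hand": 0},{"rot": [0,0,0],"dp": [0,0,0],"hand": 0},{"rot": [0,0,0],"dp": [0,0,0],"hand": 0}])

```text
clock: 20.75
position: [554.5, 98.8, 146.1]
orientation: [3.078, 0.52, 2.806]
wrist_force: [-8.6, 1.8, 9.6]
gripper_width: 12.7
grip_force: 90.1
```

```bash
python3 - <<'E'
from h import *
im=read_camera("top");st()
cv2.imwrite("pics/t7.png",cv2.resize(im[145:240,205:315,::-1],None,fx=6,fy=6,interpolation=cv2.INTER_CUBIC))
E
```

```text
t 20.8 head tcp [-0.9   0.87 56.02] underside z -26.97775266895838 underside xy [-0.91  0.9 ] wing heading 173.73050923823504 tilt 0.019978394401264372
F head [-2.67  0.03 11.61] T [-0.22  1.3   1.  ] grip 90.06258487701416
```

View pics/t7.png

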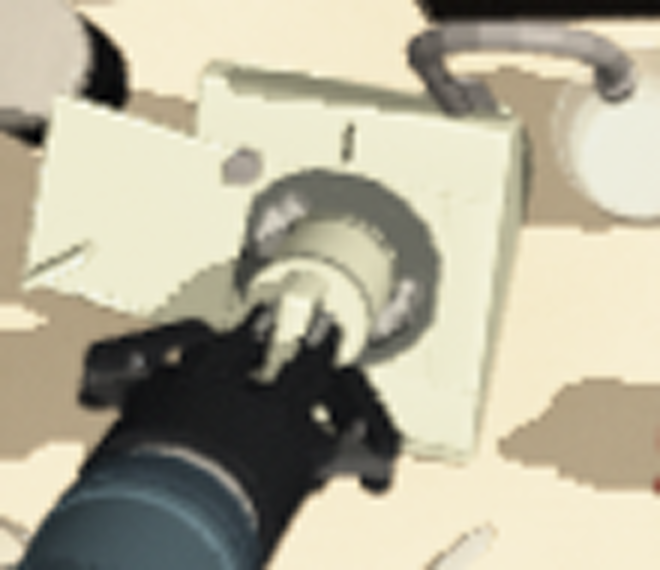

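Wing in line with the marks, seated. The torque rose to 1.0 N m, so it is at the stop. Unloading and releasing.

Request:
move_arm(deltas=[{"rot": [0,0,-1],"dp": [0,0,-0.4],"hand": 0},{"rot": [0,0,-1],"dp": [0,0,0],"hand": 0},{"rot": [0,0,0],"dp": [0,0,0],"hand": 0}], squeeze=40)

```text
clock: 21.05
position: [554.5, 98.8, 146.0]
orientation: [3.097, 0.521, 2.844]
wrist_force: [-7.2, 2.0, 6.5]
gripper_width: 12.5
grip_force: 89.0
```

Request:
move_arm(deltas=[{"rot": [0,0,0],"dp": [0,0,0],"hand": 0.5},{"rot": [0,0,0],"dp": [0,0,0],"hand": 0.5},{"rot": [0,0,0],"dp": [0,0,0],"hand": 0.5},{"rot": [0,0,0],"dp": [0,0,0],"hand": 0.5},{"rot": [0,0,0],"dp": [0,0,0],"hand": 0.5}])

```text
clock: 21.47
position: [554.7, 98.2, 145.5]
orientation: [3.097, 0.521, 2.842]
wrist_force: [-0.8, 0.2, 0.5]
gripper_width: 42.8
grip_force: 0.0
```

Request:
move_arm(deltas=[{"rot": [0,0,0],"dp": [0,0,-10],"hand": 0.5},{"rot": [0,0,0],"dp": [0,0,-20],"hand": 0.5},{"rot": [0,0,0],"dp": [0,0,-30],"hand": 0.5},{"rot": [0,0,0],"dp": [0,0,-40],"hand": 0.5},{"rot": [0,0,0],"dp": [0,0,-40],"hand": 0.5},{"rot": [0,0,0],"dp": [0,0,-30],"hand": 0.5},{"rot": [0,0,0],"dp": [0,0,0],"hand": 0.5},{"rot": [0,0,0],"dp": [0,0,0],"hand": 0.5}])

```text
clock: 22.13
position: [472.4, 116.7, 295.6]
orientation: [3.094, 0.525, 2.841]
wrist_force: [0.1, 0.5, -0.0]
gripper_width: 42.6
grip_force: 0.0
```

```bash
python3 - <<'E'
from h import *
im=read_camera("top");st()
cv2.imwrite("pics/t8.png",cv2.resize(im[145:240,205:315,::-1],None,fx=6,fy=6,interpolation=cv2.INTER_CUBIC))
E
```

```text
t 22.18 head tcp [ -0.55   0.68 225.85] underside z 142.85385742982865 underside xy [-0.51  0.7 ] wing heading 175.52493173046363 tilt 0.030837614014287213
F head [-0.81 -0.31 -0.46] T [0.03 0.45 0.  ] grip 0.0
```

View pics/t8.png

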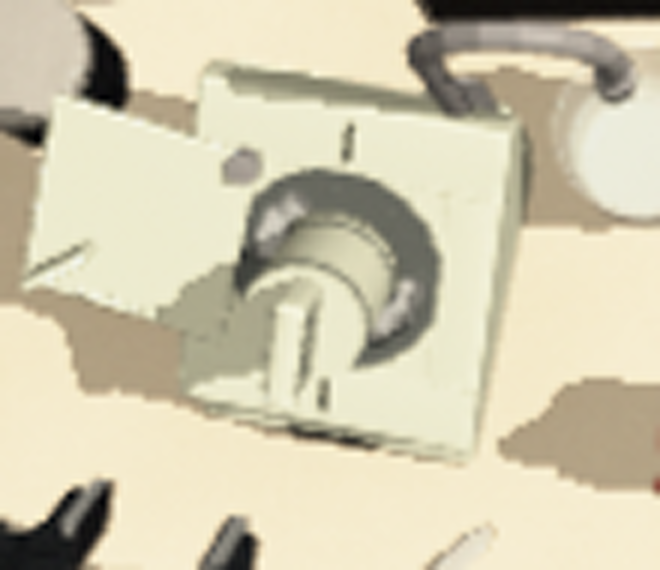

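The wing lies parallel to the marks (edge slope about 6° against 5.5°). The cartridge is seated and released, and the cover is aside. Handing in.

```bash
python3 -c "
from plant import order
print(order.sign_off())"
```

```text
the job is handed in; nothing more can be done
None
```

The job is handed in at about 22 s: the cover is at its stop, and the cartridge dropped home, was turned clockwise to its stop with the wing along the marks, and was released. No other thing was touched as far as I could see; the sign-off gave no verdict.

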